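Take the bayonet cap of unknown hand off the nozzle holder in the instrument drawer

TASK

Pull the instrument cabinet's drawer fully open by its handle, then take the black cap off the nozzle holder inside it. It is a quarter-turn cap that may be left-handed or right-handed, so find out by trying, one way and if need be the other, which way it loosens, and lift it off. Finish while still holding the cap in the gripper, upright and a good 10 cm above where it sat, touching nothing else; leave the drawer open and the caliper, pipe elbow and ring nut where they are.

Things in the scene. Friction and masses are not known exactly. Their poses are not given: they have to be found in the camera images.
- cabinet: Low grey steel cabinet fixed to the bench, 300 deep (its x) x 300 wide x 140 mm high. Origin: on the bench under the middle of its front. Its own -x axis is the front, the way its one drawer pulls out; it stands at some yaw. A low fixed tray is on its top's rear. The drawer's front panel is flush with the cabinet's front, above the origin; the panel's top edge is 124 mm above the bench.
- drawer (a joint): How far the drawer is pulled out, in m: 0 shut, 0.16 at the end of its slide. It stays where it is left; pulling takes a few N.
- drawer_handle (a point): Middle of the drawer's steel bar handle: a round level bar 11 mm thick, 120 mm long, across the drawer (along the cabinet's y), its centre 35 mm out from the front panel and 105 mm above the bench (35 mm below the cabinet's top). Can be pinched from above, fingers closing along the cabinet's x, one before and one behind the bar. Moves with the drawer.
- cap: Black plastic cap, upright: round skirt 44 mm across and 29 mm high, on it an upright grip bar 14 mm thick (cap's x), 42 mm long (cap's y), 34 mm high; 63 mm overall. Origin: on its axis at the skirt's underside; z up. Seated, its origin is 49 mm above the bench, its top 112 mm. 40 to 85 g. It sits on a holder in the drawer, grip bar within 5 degrees of parallel to the front panel.
- cap_grip (a point): Point on the cap's axis in the grip bar, 53 mm above the cap's origin and 10 mm below the bar's top: where to grip it from above, fingers closing along the cap's x. The skirt's top lies 24 mm below this point.
- seat (a point): Point on the drawer floor at the foot of the nozzle holder, on its axis, 40 mm above the bench; moves with the drawer. 90 mm behind the front panel's outer face, so the cap is under the cabinet until the drawer is pulled out. The seated cap's origin is 9 mm above this point. The panel is 15 mm thick; the drawer's side walls are 30 mm high, 130 mm to either side.
- holder_head (a point): Top of the holder's post, 30 mm above the seat, inside the cap. Its bayonet is of either hand, unseen. Turned the wrong way about the vertical, the cap meets a hard stop after 5 to 20 degrees; the right way it turns easily (under 0.2 N m), is free to lift straight up from about 65 degrees on from its start, and meets a stop past 100 (80 is best). Before that it is held down. It has 2 mm of side play.
- caliper: Bystander: steel vernier caliper 200 mm long, lying on the bench beside the drawer's path. Origin: under the middle of its beam.
- elbow: Bystander: black plastic pipe elbow 48 mm across its foot and 80 mm high, standing on the bench on the other side. Origin: centre of its foot.
- ring_nut: Bystander: brass ring nut 61 mm across and 20 mm high, lying on the bench beside the cabinet, beyond the caliper. Origin: centre of its underside.

How it is judged:
By the outcome, as a careful person would: the job done as asked, in the order asked, and still so for the second after the job is handed in, while the arm keeps its last pose, push and grip.
It also fails if it takes over 61 s, if anything falls off the work surface, if the arm or the gripper's body presses on something with over 40 N, if the wrist force passes 120 N, or if a joint passes its speed limit or range.

ROBOT

A 6-joint arm with a two-finger parallel gripper is mounted at the origin on the work surface. World frame = base frame: x ahead of the robot, y to its left, z up, the work surface at z = 0. Lengths are in m, angles in rad, forces in N, time in s.
With the tool pointing down it reaches from about 0.4 to 0.825 m from the base axis. Payload 7 kg.
Tool frame: the origin (TCP) lies midway between the tips of the shut fingers; the grasp point (between the pads) lies arm.hold_point_z behind it (arm.hold_point_z is the distance from the TCP to the grasp point, in m); z points along the fingers, y is the line along which they close (so a half turn about z gives the same grasp; the last joint's range is limited). The gripper opens to 88 mm and grips with 3 to 60 N. Pads are 19 mm wide; open, the fingers measure 130 mm over their backs; the gripper's body (78 mm by 193 mm) begins 47 mm behind the grasp point.
Start: joints at [-1.037, 0.359, 0.012, 0, -1.224, -0.288], TCP at [0.164, -0.655, 0.227] pointing down, gripper open.
Joint ranges: [-3.07, 3.07], [-1.43, 2.12], [-1.02, 1.25], [-3.03, 1.67], [-3.05, -0], [-3.03, 3.03]. Speed limits (rad/s): [2.39, 2.39, 3.01, 3.14, 3.14, 3.14].

INTERFACE

Orientations are given as [roll, pitch, yaw] about the fixed x, y, z axes, in that order (R = Rz(yaw) Ry(pitch) Rx(roll)).
In Python, from station import arm gives the robot as it stands.
- The arm moves only by the shell command python3 -m crank 'ROWS' [OPENING] [FORCE]. ROWS is JSON, a list that holds one entry, the list of rows, each a list of 4 numbers: the shift along the tool's x, y, z in units of 25 mm (1.0 is 25 mm), then the turn about the tool's z in units of 5 degrees (1.0 is 5 degrees). A call has 1 to 12 rows; each row is the pose to reach, as a shift and turn from the pose commanded when the call began, along the tool's axes at that moment; what a row does not reach only later rows make up. A row lasts 1/8 s, in which the tool goes at most 62.5 mm and 10.7 degrees, less where a joint would pass 70% of its speed; a pose out of reach is approached as far as the arm can. A call with a gripper value outside its range is refused whole. OPENING is the closure, from 0 (fully open) to 1 (shut), set as the call begins (- or left out, the last holds). The fingers move at their own pace and stop on an object; FORCE is the grip in N (left out, the last holds). Time passes only in rows, so rows that repeat a pose let the fingers close. It gives the time, the measured TCP pose, the force, the opening and the grip force at its end, in the units of the state.
- arm.get_state(): the state, without advancing time (a new reading comes with each control period).
- arm.grab_frame(name): name is "side" or "top" or "wrist"; returns (picture, depth): 480x640x3 uint8, red, green, blue; 480x640 float32, m along the optical axis (not along the pixel's ray), 0 where there is no reading.
- arm.get_calibration(name): a dict with "mtx" (3x3 intrinsics, pixels), "k1" (the pictures are not rectified: a ray, as slopes to the right and down, at radius r is drawn at 1 + k1 r^2 times it, then the intrinsics apply), "R" (3x3) and "t" (3): a world point X has camera coordinates R X + t; the wrist camera has in their place "mount" (4x4, takes a point from camera to tool coordinates, whose origin is the TCP and whose axes are the flange's). Camera axes: x right, y down, z forward; pixel columns grow to the right and rows downward; lengths in m; the calibration is good to about 2 mm. A picture is of the moment at which its call begins: read the wrist's pose just before it. get_calibration takes no time and is no camera call.
- arm.job_done(): hands the job in; it is judged then, once.
Trained networks look in the newest picture that a camera, given by its name, has taken for a name from the list of things; names that differ only in an ending like _2 or _b are one class to them, and where a whole thing is asked for, a point or a joint stands for the part that bears it (a point fixed in the world has none). Each returns a list of dicts, best first, with "score" (0 to 1); they miss things now and then, are a little off and sometimes report something else, mostly with a low value. They report only what shows in the picture. A call takes as long as a camera call.
- arm.recognise(thing, camera): "extent" ([left, top, width, height] in pixels, round what is visible of it).
- arm.trace(thing, camera): "mask" (480x640 bool, what is visible of it) and "extent" ([left, top, width, height] in pixels, round what is visible of it).
The state is a dict: "t": time; "q": joint angles; "qd": joint speeds; "joint_efforts": joint torques, N m; "eef_pos": TCP position; "ee_rot": TCP orientation; "force": force on the tool from outside, world axes, zero at the start; "moment": the same for the moment, N m; "width": finger opening in m; "gripper_force": force on a finger pad.
Only numpy, scipy, OpenCV 4.12 (cv2) and the standard library are available. Lean on these libraries where they do the work, as an engineer would, in place of code of your own. Each camera call takes 0.05 s, during which the arm holds its last target. There are 200 camera calls.

## Working session

There is one attempt and no reset: what is moved stays moved. The work goes in short steps, Python scripts to look and compute and a shell command to move; the robot and the scene stay as the last step left them, time stands still between calls to the robot, and variables do not carry over. Pictures are saved under pics/ and viewed, at most 10 in all, crops included, and the job is handed in when it is done.

```bash
ls; mkdir -p pics
cat > h.py <<'E'
import numpy as np, cv2
from station import arm
from scipy.spatial.transform import Rotation as Ro
def pose():
    s=arm.get_state(); return np.array(s["eef_pos"]),Ro.from_euler('xyz',s["ee_rot"]).as_matrix()
def cloud(name, depth, P=None):
    """world point per pixel (480x640x3), nan where no depth"""
    c=arm.get_calibration(name); K=np.array(c["mtx"]); k1=c["k1"]
    v,u=np.mgrid[0:480,0:640].astype(float)
    pts=np.stack([u,v],-1).reshape(-1,1,2)
    n=cv2.undistortPoints(pts,K,np.array([k1,0,0,0.])).reshape(480,640,2)
    X=np.dstack([n[...,0]*depth,n[...,1]*depth,depth]).astype(float)
    X[depth<=0]=np.nan
    if "R" in c: return (X-np.array(c["t"]))@np.array(c["R"])
    M=np.array(c["mount"]); p,R=P
    return (X@M[:3,:3].T+M[:3,3])@R.T+p
def shot(name,fn=None):
    P=pose(); im,d=arm.grab_frame(name)
    if fn: cv2.imwrite('pics/'+fn,cv2.cvtColor(im,cv2.COLOR_RGB2BGR))
    return im,d,cloud(name,d,P)
E
python3 - <<'E'
from h import *
s=arm.get_state(); print({k:np.round(v,3) for k,v in s.items()},arm.hold_point_z)
for n in("top","side"):
    im,d,C=shot(n,n+'0.png')
    np.save(n+'C.npy',C)
    for th in("cabinet","drawer_handle","caliper","elbow","ring_nut","cap"):
        for r in arm.trace(th,n)[:2]:
            m=r["mask"]; p=C[m]; p=p[~np.isnan(p[:,0])]
            print(n,th,round(r["score"],2),r["extent"],len(p),np.round(np.median(p,0),3) if len(p) else '', np.round(np.percentile(p,[2,98],axis=0),3).tolist() if len(p) else '')
E
```

```text
pics
{'t': np.float64(0.0), 'q': array([-1.037,  0.359,  0.011, -0.   , -1.224, -0.288]), 'qd': array([ 0.002, -0.   , -0.001, -0.001,  0.002, -0.   ]), 'joint_efforts': array([-1.0000e-03, -5.8272e+01,  2.9304e+01,  6.9970e+00,  7.0000e-03,
       -0.0000e+00]), 'eef_pos': array([ 0.164, -0.654,  0.226]), 'ee_rot': array([ 3.14 , -0.   , -2.896]), 'force': array([-0.648,  0.493, -0.984]), 'moment': array([ 0.019, -0.02 , -0.033]), 'gripper_force': np.float64(0.0), 'width': np.float64(0.088)} 0.0188
top cabinet 0.95 [265.6, 52.4, 158.8, 171.0] 22792 [ 0.8   -0.017  0.141] [[0.654, -0.163, 0.082], [0.952, 0.125, 0.163]]
top drawer_handle 0.77 [267.6, 194.0, 146.3, 35.7] 2369 [ 0.666 -0.004  0.113] [[0.624, -0.143, 0.026], [0.69, 0.13, 0.127]]
top caliper 0.95 [209.8, 244.4, 22.4, 85.6] 865 [0.526 0.27  0.006] [[0.402, 0.233, 0.0], [0.587, 0.281, 0.012]]
top elbow 0.73 [436.9, 251.9, 36.1, 24.1] 635 [ 0.545 -0.252  0.072] [[0.522, -0.285, 0.008], [0.567, -0.228, 0.083]]
side cabinet 0.6 [194.2, 132.5, 178.5, 147.4] 18063 [0.747 0.023 0.14 ] [[0.653, -0.153, 0.008], [0.953, 0.138, 0.164]]
side drawer_handle 0.75 [253.6, 195.1, 119.1, 82.0] 5116 [0.669 0.009 0.089] [[0.627, -0.143, 0.028], [0.781, 0.135, 0.127]]
side caliper 0.65 [220.2, 326.0, 68.3, 80.0] 1192 [0.519 0.27  0.007] [[0.397, 0.231, 0.002], [0.589, 0.283, 0.013]]
side elbow 0.84 [425.8, 210.5, 30.1, 42.9] 848 [ 0.537 -0.246  0.047] [[0.52, -0.298, 0.002], [0.597, -0.228, 0.085]]
side elbow 0.4 [252.3, 192.4, 124.2, 82.2] 5047 [0.669 0.009 0.089] [[0.627, -0.142, 0.028], [0.778, 0.135, 0.127]]
side ring_nut 0.58 [215.1, 277.1, 31.5, 27.7] 630 [0.687 0.205 0.016] [[0.657, 0.175, 0.001], [0.722, 0.234, 0.025]]
```

Run:
```python
from h import *
for n in("top","side"):
    C=np.load(n+'C.npy'); 
    p=C.reshape(-1,3); p=p[~np.isnan(p[:,0])]
    ok=(p[:,0]>.6)&(p[:,0]<1)&(abs(p[:,1])<.22)
    t=p[ok&(abs(p[:,2]-.14)<.006)]
    r=cv2.minAreaRect(t[:,:2].astype(np.float32)); print(n,'top rect',r,np.round(cv2.boxPoints(r),3).tolist(),np.median(t[:,2]))
    # front edge: min x per y bin
    yb=np.arange(-.12,.10,.01); xe=[np.percentile(t[abs(t[:,1]-y)<.005,0],1) for y in yb]
    f=np.polyfit(yb,xe,1); print('front edge x=',f,'yaw(deg)',-np.degrees(np.arctan(f[0])))
    fx=np.polyval(f,p[:,1])
    h=p[(p[:,0]<fx-.022)&(p[:,0]>fx-.05)&(p[:,2]>.09)&(p[:,2]<.125)&(abs(p[:,1])<.12)]
    print('handle',len(h),np.round(np.median(h,0),4),np.round(np.percentile(h,[1,99],axis=0),3).tolist())
    r=cv2.minAreaRect(h[:,:2].astype(np.float32)); print(r)
```

```text
top top rect ((0.8213396072387695, -0.020694822072982788), (0.301999032497406, 0.2866916358470917), 84.88446044921875) [[0.6650000214576721, -0.15800000727176666], [0.9509999752044678, -0.18400000035762787], [0.9779999852180481, 0.11699999868869781], [0.6919999718666077, 0.1420000046491623]] 0.14054181243031136
front edge x= [0.08660801 0.68161852] yaw(deg) -4.949921806284709
handle 185 [ 0.6373 -0.0045  0.1087] [[0.628, -0.064, 0.104], [0.662, 0.057, 0.114]]
((0.6451867818832397, -0.00467325747013092), (0.12806738913059235, 0.02780301123857498), 85.06233978271484)
side top rect ((0.8203672766685486, -0.020821139216423035), (0.3011976480484009, 0.2881165146827698), 84.78675842285156) [[0.6629999876022339, -0.15800000727176666], [0.949999988079071, -0.18400000035762787], [0.9779999852180481, 0.11599999666213989], [0.6909999847412109, 0.1420000046491623]] 0.14239933952167072
front edge x= [0.08636767 0.68089019] yaw(deg) -4.936253674460297
handle 133 [0.6361 0.0028 0.1108] [[0.626, -0.064, 0.105], [0.661, 0.06, 0.114]]
((0.6445056796073914, -0.002902895212173462), (0.1272243857383728, 0.027447082102298737), 85.04138946533203)
```

View pics/top0.png

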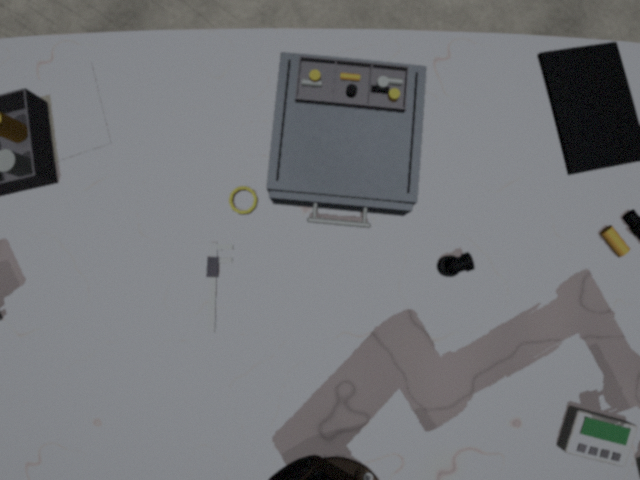

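The top view shows the cabinet at (345,135) with its handle bar at (340,220), the ring nut at (244,200), the caliper at (215,290) and the elbow at (455,264). The shapes and heights agree with the measurements: handle at about (0.642, -0.005) and yaw -4.95°.

```bash
cat >> h.py <<'E'
def goto(p,yawdeg):
    """print the row (units) that would bring the tool to p at yaw, tool down"""
    q,R=pose(); d=R.T@(np.array(p)-q)/.025
    y=np.degrees(np.arctan2(R[1,0],R[0,0])); dy=(yawdeg-y+180)%360-180
    print('from',np.round(q,4),'yaw',round(y,2),'row',np.round(d,2),round(-dy/5,2))
E
python3 - <<'E'
from h import *
goto([.60,-.001,.25],-94.95)
c=arm.get_calibration("wrist");print(np.round(c["mount"],3),c["mtx"])
E
```

```text
from [ 0.1642 -0.6547  0.2266] yaw -165.92 row [-23.27  21.12  -0.94] -14.19
[[ 0.    -0.961 -0.276  0.074]
 [ 1.     0.     0.     0.   ]
 [-0.    -0.276  0.961 -0.158]
 [ 0.     0.     0.     1.   ]] [[378.47266983   0.         316.92717983]
 [  0.         378.47266983 239.48930342]
 [  0.           0.           1.        ]]
```

```bash
python3 -m crank '[[[-23.27,21.12,-0.94,-14.2],[-23.27,21.12,-0.94,-14.2],[-23.27,21.12,-0.94,-14.2],[-23.27,21.12,-0.94,-14.2],[-23.27,21.12,-0.94,-14.2],[-23.27,21.12,-0.94,-14.2],[-23.27,21.12,-0.94,-14.2],[-23.27,21.12,-0.94,-14.2],[-23.27,21.12,-0.94,-14.2],[-23.27,21.12,-0.94,-14.2],[-23.27,21.12,-0.94,-14.2],[-23.27,21.12,-0.94,-14.2]]]' 0.77 30
python3 - <<'E'
from h import *
goto([.60,-.001,.25],-94.95)
E
```

```text
t: 2.2
eef_pos: [0.581, -0.0289, 0.2495]
ee_rot: [-3.141, 0.0, -1.656]
force: [0.4, -0.7, 1.3]
width: 0.0202
gripper_force: 0.0
from [ 0.581  -0.0289  0.2495] yaw -94.89 row [-1.18 -0.66 -0.02] 0.01
```

```bash
python3 -m crank '[[[-1.18,-0.66,0,0],[-1.18,-0.66,0,0],[-1.18,-0.66,0,0]]]'
python3 - <<'E'
from h import *
im,d,C=shot("wrist","w1.png")
p=C.reshape(-1,3);p=p[~np.isnan(p[:,0])]
for r in arm.trace("drawer_handle","wrist")[:2]: print(r["score"],r["extent"])
t=p[(abs(p[:,2]-.14)<.008)&(p[:,0]>.6)]
print('topz',np.median(t[:,2]))
yb=np.arange(-.10,.10,.01); yb=np.array([y for y in yb if (abs(t[:,1]-y)<.005).sum()>30])
f=np.polyfit(yb,[np.percentile(t[abs(t[:,1]-y)<.005,0],1) for y in yb],1); print('edge',f,yb[[0,-1]])
h=p[(p[:,2]>.098)&(p[:,2]<.12)&(p[:,0]<np.polyval(f,p[:,1])-.02)&(p[:,0]>.6)]
for y in np.arange(-.06,.06,.02):
    q=h[abs(h[:,1]-y)<.005]
    if len(q)>5: print(round(y,2),len(q),np.round(np.percentile(q,[2,50,98],axis=0)[:,[0,2]],4).tolist())
h2=h[h[:,2]>np.percentile(h[:,2],60)]
print(np.polyfit(h2[:,1],h2[:,0],1),np.percentile(h[:,1],[1,99]))
E
```

```text
t: 2.58
eef_pos: [0.5986, -0.0032, 0.2488]
ee_rot: [3.141, -0.0, -1.656]
force: [-0.6, -0.5, 1.3]
width: 0.0201
gripper_force: 0.0
topz 0.13995639532196652
edge [0.63374622 0.70979482] [-0.1   0.09]
-0.06 399 [[0.6197, 0.1057], [0.633, 0.1087], [0.6524, 0.1111]]
-0.04 259 [[0.6211, 0.0989], [0.6282, 0.1095], [0.6613, 0.1187]]
-0.02 240 [[0.6229, 0.0993], [0.6305, 0.1094], [0.6632, 0.1191]]
0.0 234 [[0.6248, 0.1006], [0.6321, 0.1097], [0.6649, 0.1186]]
0.02 216 [[0.6266, 0.0993], [0.6338, 0.1097], [0.6668, 0.1187]]
0.04 193 [[0.6287, 0.0992], [0.6384, 0.1079], [0.668, 0.1118]]
[0.14040427 0.6399268 ] [-0.06673888  0.04162307]
```

View pics/w1.png

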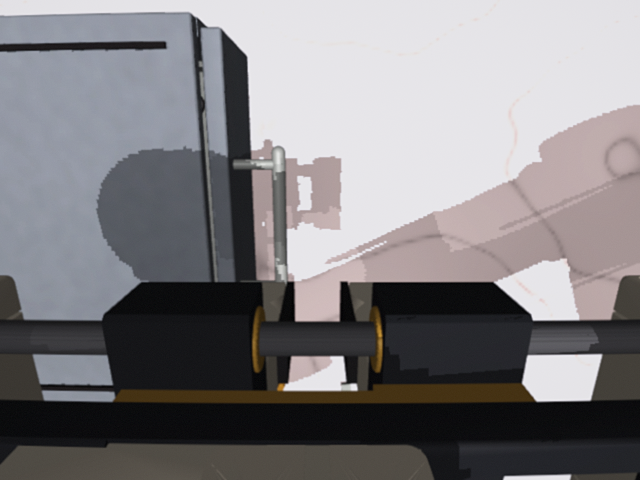

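The wrist view shows the bar from (280,150) to (285,280), left of the finger midplane at column 317. The wrist puts the bar at x≈0.630, while the fixed cameras say 0.638. I'll look again from lower down.

```bash
python3 -m crank '[[[0.1,-1.42,1,0],[0.1,-1.42,2,0],[0.1,-1.42,3.1,0],[0.1,-1.42,3.1,0],[0.1,-1.42,3.1,0],[0.1,-1.42,3.1,0]]]'
python3 - <<'E'
from h import *
im,d,C=shot("wrist","w2.png")
print(pose()[0])
p=C.reshape(-1,3);p=p[~np.isnan(p[:,0])]
for y in np.arange(-.12,.03,.02):
    q=p[(abs(p[:,1]-y)<.004)]
    h=q[(q[:,2]>.1)&(q[:,2]<.116)&(q[:,0]<.65)&(q[:,0]>.6)]; e=q[(abs(q[:,2]-.14)<.005)&(q[:,0]>.6)]; pn=q[(abs(q[:,2]-.124)<.004)&(q[:,0]>.64)]
    f=lambda a:np.round(np.percentile(a[:,0],[2,50,98]),4).tolist() if len(a)>8 else None
    print(round(y,2),'bar',f(h),h[:,2].max() if len(h) else '','top',f(e),'panel',f(pn))
for n in("top","side"):
    C=np.load(n+'C.npy');q=C.reshape(-1,3);q=q[~np.isnan(q[:,0])]
    for y in (-.1,-.04,0,.04):
        a=q[abs(q[:,1]-y)<.005]
        print(n,y,'bar',f(a[(a[:,2]>.1)&(a[:,2]<.116)&(a[:,0]<.65)&(a[:,0]>.6)]),'top',f(a[(abs(a[:,2]-.14)<.005)&(a[:,0]>.6)]),'panel',f(a[(abs(a[:,2]-.124)<.004)&(a[:,0]>.64)&(a[:,0]<.75)]))
E
```

```text
t: 3.42
eef_pos: [0.6349, -0.0086, 0.1733]
ee_rot: [-3.139, 0.001, -1.657]
force: [-0.1, 0.2, -0.8]
width: 0.0201
gripper_force: 0.0
[ 0.63478022 -0.00848301  0.17301132]
-0.12 bar None  top [0.6705, 0.7223, 0.7768] panel [0.6543, 0.6613, 0.6688]
-0.1 bar None  top [0.6722, 0.7258, 0.783] panel [0.6559, 0.6629, 0.6704]
-0.08 bar None  top [0.6741, 0.7298, 0.7892] panel [0.6577, 0.6646, 0.6721]
-0.06 bar [0.6198, 0.6309, 0.6492] 0.11179949807766477 top [0.6759, 0.7339, 0.7954] panel [0.6595, 0.6666, 0.6738]
-0.04 bar [0.6213, 0.6266, 0.6319] 0.11221246607248533 top [0.6775, 0.7379, 0.8022] panel [0.6617, 0.6685, 0.6757]
-0.02 bar [0.623, 0.6285, 0.6336] 0.11191539351988286 top [0.6792, 0.7387, 0.8024] panel [0.6635, 0.6703, 0.6774]
0.0 bar [0.6251, 0.6303, 0.6353] 0.11164488663178707 top [0.7496, 0.7767, 0.8035] panel [0.665, 0.6713, 0.679]
0.02 bar [0.6266, 0.6318, 0.6371] 0.11166156698983173 top None panel None
top -0.1 bar None top [0.6749, 0.7808, 0.9398] panel [0.6563, 0.663, 0.6712]
top -0.04 bar [0.6214, 0.6257, 0.63] top [0.6803, 0.7887, 0.9451] panel [0.6609, 0.6685, 0.675]
top 0 bar [0.6239, 0.6294, 0.6339] top [0.6838, 0.7952, 0.9477] panel [0.6644, 0.6722, 0.6786]
top 0.04 bar [0.6275, 0.6334, 0.6482] top [0.6877, 0.7948, 0.9501] panel [0.6681, 0.6752, 0.6824]
side -0.1 bar None top [0.6724, 0.7553, 2.0542] panel [0.6568, 0.6615, 0.6729]
side -0.04 bar [0.6214, 0.6258, 0.6306] top [0.6782, 0.7624, 2.0563] panel [0.6614, 0.6667, 0.6777]
side 0 bar [0.6265, 0.6296, 0.6349] top [0.6808, 0.7673, 2.0542] panel [0.6651, 0.6707, 0.6817]
side 0.04 bar [0.6292, 0.6325, 0.64] top [0.686, 0.7733, 2.061] panel [0.6684, 0.6736, 0.6833]
```

View pics/w2.png

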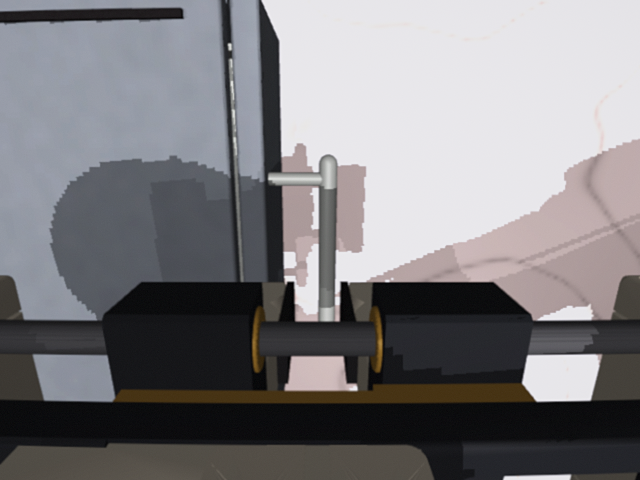

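Everything now agrees: the bar is at x=0.630 at y=0 and the panel face is at 0.665. I'll descend and pinch.

```bash
python3 -m crank '[[[-0.05,0.22,0,0],[-0.05,0.22,0.8,0],[-0.05,0.22,1.6,0],[-0.05,0.22,2.4,0],[-0.05,0.22,3.1,0],[-0.05,0.22,3.4,0],[-0.05,0.22,3.4,0],[-0.05,0.22,3.4,0]]]' && python3 -m crank '[[[0,0,0,0],[0,0,0,0],[0,0,0,0],[0,0,0,0]]]' 1 40
```

```text
t: 4.47
eef_pos: [0.6293, -0.0067, 0.0872]
ee_rot: [-3.141, 0.0, -1.656]
force: [-0.2, -0.2, 0.4]
width: 0.02
gripper_force: 0.0
t: 4.97
eef_pos: [0.6291, -0.0067, 0.0871]
ee_rot: [-3.141, 0.0, -1.656]
force: [-1.1, 0.8, 6.1]
width: 0.01
gripper_force: 40.0
```

```bash
python3 -m crank '[[[0,0.3,0,0],[0,0.8,0,0],[0,1.5,0,0],[0,2.2,0,0],[0,2.9,0,0],[0,3.6,0,0],[0,4.3,0,0],[0,5.0,0,0],[0,5.6,0,0],[0,6.0,0,0],[0,6.2,0,0],[0,6.3,0,0]]]'; python3 -m crank '[[[0,0.1,0,0],[0,0.15,0,0],[0,0.2,0,0],[0,0.2,0,0]]]'
```

```text
t: 6.48
eef_pos: [0.4719, 0.0073, 0.087]
ee_rot: [-3.14, 0.001, -1.656]
force: [3.4, 2.9, 5.8]
width: 0.01
gripper_force: 40.0
t: 6.98
eef_pos: [0.4697, 0.0076, 0.0871]
ee_rot: [-3.136, 0.001, -1.656]
force: [14.1, -3.7, -5.6]
width: 0.0096
gripper_force: 40.0
```

```bash
python3 -m crank '[[[0,-0.15,0,0],[0,-0.15,0,0],[0,-0.15,0,0]]]' 0.77 40; python3 -m crank '[[[0,0,-1,0],[0,0,-2.5,0],[0,0,-4,0],[0,-1.5,-5,0],[-1,-3.5,-6,0],[-2,-4.8,-6.6,0],[-2.2,-4.8,-6.6,0],[-2.2,-4.8,-6.6,0],[-2.2,-4.8,-6.6,0]]]' 0.3
python3 - <<'E'
from h import *
im,d,C=shot("wrist","w3.png"); print(pose()[0])
for n in("wrist","top","side"):
    if n!="wrist": im,d,C=shot(n)
    for th in("cap","drawer_handle"):
        for r in arm.trace(th,n)[:2]:
            p=C[r["mask"]]; p=p[~np.isnan(p[:,0])]
            print(n,th,round(r["score"],2),r["extent"],len(p),np.round(np.median(p,0),4),np.round(np.percentile(p,[2,98],axis=0),3).tolist())
            if th=="cap":
                b=p[(p[:,2]>.098)&(p[:,2]<.122)]; b=b[abs(b[:,0]-.594)<.06]
                if len(b)>10: print('  bar',len(b),np.median(b[:,2]),cv2.minAreaRect(b[:,:2].astype(np.float32)))
                s=p[(p[:,2]>.068)&(p[:,2]<.085)]
                if len(s)>10: print('  skirt',len(s),cv2.minEnclosingCircle(s[:,:2].astype(np.float32)))
E
```

```text
t: 7.35
eef_pos: [0.4694, 0.0065, 0.0859]
ee_rot: [3.14, -0.001, -1.657]
force: [0.2, 0.8, -0.3]
width: 0.0202
gripper_force: 0.0
t: 8.48
eef_pos: [0.5937, 0.0509, 0.2511]
ee_rot: [3.14, -0.0, -1.657]
force: [-0.1, 0.1, -0.5]
width: 0.0616
gripper_force: 0.0
[0.59388168 0.05084044 0.25133993]
wrist cap 0.75 [285.9, 132.4, 52.2, 57.0] 2206 [ 0.594  -0.0019  0.0789] [[0.574, -0.021, 0.047], [0.614, 0.018, 0.113]]
  bar 976 0.1118824091853417 ((0.5948009490966797, -0.001015668734908104), (0.042204342782497406, 0.013935141265392303), 88.27490234375)
  skirt 1175 ((0.5948992967605591, -0.0015179866459220648), 0.02261575497686863)
wrist drawer_handle 0.8 [181.8, 0.0, 300.2, 299.9] 69321 [ 0.5871 -0.0201  0.0406] [[0.472, -0.13, 0.038], [0.702, 0.127, 0.125]]
top drawer_handle 0.95 [272.2, 201.4, 133.1, 103.8] 4829 [ 0.5669 -0.075   0.0413] [[0.469, -0.133, 0.036], [0.678, 0.055, 0.126]]
side cap 0.93 [322.0, 231.7, 25.0, 31.0] 567 [0.5908 0.0064 0.0887] [[0.575, -0.072, 0.042], [0.679, 0.023, 0.116]]
  bar 203 0.11106413606930467 ((0.5948992371559143, 0.0010240301489830017), (0.020001007243990898, 0.04357914999127388), 0.07210545986890793)
  skirt 193 ((0.5946375131607056, 0.0037281643599271774), 0.023452527821063995)
side drawer_handle 0.95 [255.3, 198.9, 167.3, 124.0] 11652 [0.5912 0.0134 0.0507] [[0.472, -0.14, 0.029], [0.78, 0.148, 0.127]]
```

View pics/w3.png

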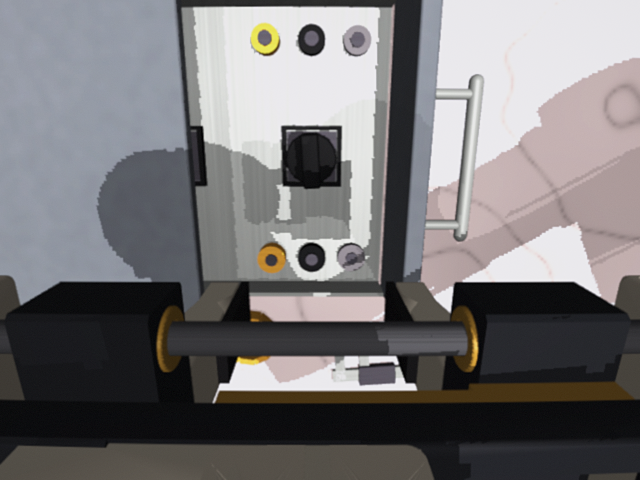

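The wrist view shows the cap at (312,158), with its grip bar upright in the picture, and the drawer fully out. The cap is at (0.5948, -0.0012), its top at 0.112 and its bar 42x14 mm, all as specified. The bar's long axis is at 88.3°.

Run:
```python
from h import *
goto([.5948,-.0012,.085],-91.73); print(np.round(arm.get_state()["q"],3))
```

```text
from [0.5948 0.0512 0.2516] yaw -94.92 row [ 2.09 -0.18  6.66] -0.64
[ 0.413  0.216 -0.129 -0.    -1.226 -0.499]
```

```bash
python3 -m crank '[[[1,-0.1,1,-0.3],[2.09,-0.18,2.5,-0.64],[2.09,-0.18,4,-0.64],[2.09,-0.18,4.6,-0.64],[2.09,-0.18,5.2,-0.64],[2.09,-0.18,5.8,-0.64],[2.09,-0.18,6.3,-0.64],[2.09,-0.18,6.6,-0.64],[2.09,-0.18,6.62,-0.64],[2.09,-0.18,6.62,-0.64],[2.09,-0.18,6.62,-0.64]]]' 0.5; python3 -m crank '[[[0,0,0,0],[0,0,0,0],[0,0,0,0],[0,0,0,0],[0,0,0,0]]]' 1 40
python3 -c "
from h import *
s=arm.get_state();print(np.round(s['moment'],3),np.round(s['force'],1));goto([.5948,-.0012,.085],-91.73)"
```

```text
t: 10.3
eef_pos: [0.5953, -0.001, 0.0865]
ee_rot: [-3.141, 0.0, -1.601]
force: [-0.3, -0.2, 0.7]
width: 0.044
gripper_force: 0.0
t: 10.92
eef_pos: [0.5949, -0.0011, 0.086]
ee_rot: [3.141, -0.0, -1.601]
force: [0.4, 0.2, 0.3]
width: 0.0137
gripper_force: 40.0
[0.037 0.147 0.039] [0.4 0.2 0.3]
from [ 0.5949 -0.0011  0.086 ] yaw -91.72 row [0.   0.   0.04] 0.0
```

Gripped at 13.7 mm. Now I'll test a positive tool turn in small steps, stopping if the moment rises.

```bash
cat > chk.py <<'E'
import sys
from h import *
s=arm.get_state(); print('   moment',np.round(s['moment'],3),'F',np.round(s['force'],1),'yaw',round(np.degrees(s['ee_rot'][2]),1))
sys.exit(abs(s['moment'][2])>.3)
E
python3 -m crank '[[[0,0,0,0.5],[0,0,0,1],[0,0,0,1]]]' && python3 chk.py && python3 -m crank '[[[0,0,0,0.5],[0,0,0,1],[0,0,0,1]]]' && python3 chk.py && python3 -m crank '[[[0,0,0,0.5],[0,0,0,1],[0,0,0,1]]]' && python3 chk.py && python3 -m crank '[[[0,0,0,0.5],[0,0,0,1],[0,0,0,1]]]' && python3 chk.py && python3 -m crank '[[[0,0,0,0.5],[0,0,0,1],[0,0,0,1]]]' && python3 chk.py
```

```text
t: 11.3
eef_pos: [0.595, -0.0011, 0.086]
ee_rot: [-3.141, 0.0, -1.688]
force: [0.7, -0.1, -0.0]
width: 0.014
gripper_force: 40.0
   moment [0.092 0.011 0.045] F [ 0.7 -0.1 -0. ] yaw -96.7False
```

```bash
sed -i 's/sys.exit(\(.*\))$/sys.exit(int(\1))/' chk.py
python3 -m crank '[[[0,0,0,0.5],[0,0,0,1],[0,0,0,1]]]' && python3 chk.py && python3 -m crank '[[[0,0,0,0.5],[0,0,0,1],[0,0,0,1]]]' && python3 chk.py && python3 -m crank '[[[0,0,0,0.5],[0,0,0,1],[0,0,0,1]]]' && python3 chk.py && python3 -m crank '[[[0,0,0,0.5],[0,0,0,1],[0,0,0,1]]]' && python3 chk.py
```

```text
t: 11.68
eef_pos: [0.595, -0.0011, 0.086]
ee_rot: [-3.141, 0.0, -1.774]
force: [0.1, 0.2, -0.3]
width: 0.014
gripper_force: 40.0
   moment [0.128 0.068 0.017] F [ 0.1  0.2 -0.3] yaw -101.6
t: 12.05
eef_pos: [0.595, -0.0012, 0.086]
ee_rot: [-3.142, -0.0, -1.861]
force: [-0.2, -0.2, -0.2]
width: 0.0141
gripper_force: 40.0
   moment [-0.182  0.03   0.149] F [-0.2 -0.2 -0.2] yaw -106.6
t: 12.42
eef_pos: [0.5949, -0.0012, 0.086]
ee_rot: [-3.142, -0.0, -1.947]
force: [-0.8, -1.6, -0.8]
width: 0.0139
gripper_force: 40.4
   moment [-0.406  0.057  0.745] F [-0.8 -1.6 -0.8] yaw -111.5
```

Hard stop after about 15° (0.75 N m), so that is the wrong way. I'll go the other way to 80° past the start.

```bash
python3 -m crank '[[[0,0,0,-1],[0,0,0,-2],[0,0,0,-3],[0,0,0,-4],[0,0,0,-5],[0,0,0,-6],[0,0,0,-7],[0,0,0,-8],[0,0,0,-8]]]' && python3 chk.py && python3 -m crank '[[[0,0,0,-1.3],[0,0,0,-2.6],[0,0,0,-3.9],[0,0,0,-5.2],[0,0,0,-6.5],[0,0,0,-7.8],[0,0,0,-9.1],[0,0,0,-10.4],[0,0,0,-11.4],[0,0,0,-12],[0,0,0,-12]]]' && python3 chk.py
```

```text
t: 13.55
eef_pos: [0.5949, -0.0011, 0.086]
ee_rot: [-3.142, 0.0, -1.251]
force: [-0.4, -0.5, 0.0]
width: 0.0137
gripper_force: 40.0
   moment [-0.029  0.189 -0.055] F [-0.4 -0.5  0. ] yaw -71.7
t: 14.92
eef_pos: [0.595, -0.001, 0.086]
ee_rot: [-3.141, -0.0, -0.206]
force: [0.1, 0.3, 0.9]
width: 0.0135
gripper_force: 40.0
   moment [-0.081  0.112  0.011] F [0.1 0.3 0.9] yaw -11.8
```

It turned freely, so I'll lift gently at first and check the force.

```bash
python3 -m crank '[[[0,0,-0.1,0],[0,0,-0.25,0],[0,0,-0.4,0],[0,0,-0.4,0]]]' && python3 chk.py && python3 -m crank '[[[0,0,-0.4,0],[0,0,-1,0],[0,0,-1.8,0],[0,0,-2.6,0],[0,0,-3.4,0],[0,0,-4.2,0],[0,0,-4.9,0],[0,0,-5.3,0],[0,0,-5.5,0],[0,0,-5.5,0],[0,0,-5.5,0],[0,0,-5.5,0]]]' && python3 chk.py
python3 - <<'E'
from h import *
im,d,C=shot("side","s4.png")
cv2.imwrite('pics/s4.png',cv2.resize(cv2.cvtColor(im,cv2.COLOR_RGB2BGR)[120:420,180:500],None,fx=2,fy=2))
for n in("side","top"):
  if n=="top": im,d,C=shot("top")
  for th in("cap","caliper","elbow","ring_nut","drawer"):
    try: R=arm.trace(th,n)[:1]
    except Exception as e: print(e); continue
    for r in R:
        p=C[r["mask"]]; p=p[~np.isnan(p[:,0])]
        print(n,th,round(r["score"],2),r["extent"],np.round(np.median(p,0),3),np.round(np.percentile(p,[2,98],axis=0),3).tolist())
E
```

```text
t: 15.42
eef_pos: [0.5952, -0.001, 0.0965]
ee_rot: [-3.141, -0.001, -0.205]
force: [-0.1, 0.0, -0.2]
width: 0.0139
gripper_force: 40.0
   moment [-0.07   0.174 -0.027] F [-0.1  0.  -0.2] yaw -11.7
t: 16.92
eef_pos: [0.5947, -0.0011, 0.2329]
ee_rot: [3.141, 0.001, -0.205]
force: [-0.7, -0.2, -0.6]
width: 0.0135
gripper_force: 40.0
   moment [-0.086  0.169  0.015] F [-0.7 -0.2 -0.6] yaw -11.7
side cap 0.75 [256.4, 199.8, 167.9, 123.4] [0.6  0.01 0.05] [[0.472, -0.137, 0.03], [0.78, 0.148, 0.127]]
side caliper 0.56 [221.3, 327.9, 66.0, 78.2] [0.518 0.271 0.007] [[0.397, 0.233, 0.002], [0.589, 0.284, 0.013]]
side elbow 0.74 [425.0, 210.8, 30.7, 39.6] [ 0.536 -0.245  0.047] [[0.519, -0.3, 0.002], [0.58, -0.228, 0.085]]
side ring_nut 0.77 [216.0, 276.0, 29.8, 27.9] [0.687 0.204 0.016] [[0.656, 0.174, 0.001], [0.719, 0.234, 0.025]]
side drawer 0.69 [253.5, 203.6, 169.7, 118.9] [0.6  0.01 0.05] [[0.472, -0.136, 0.03], [0.78, 0.148, 0.127]]
top elbow 0.59 [435.4, 251.1, 37.2, 24.2] [ 0.545 -0.254  0.07 ] [[0.522, -0.289, -0.001], [0.569, -0.228, 0.083]]
top ring_nut 0.74 [231.7, 189.0, 25.7, 17.3] [0.706 0.215 0.019] [[0.681, 0.18, -0.001], [0.717, 0.233, 0.025]]
top drawer 0.83 [296.4, 258.4, 112.8, 50.4] [ 0.515 -0.041  0.105] [[0.466, -0.13, -0.002], [0.55, 0.065, 0.128]]
```

View pics/s4.png

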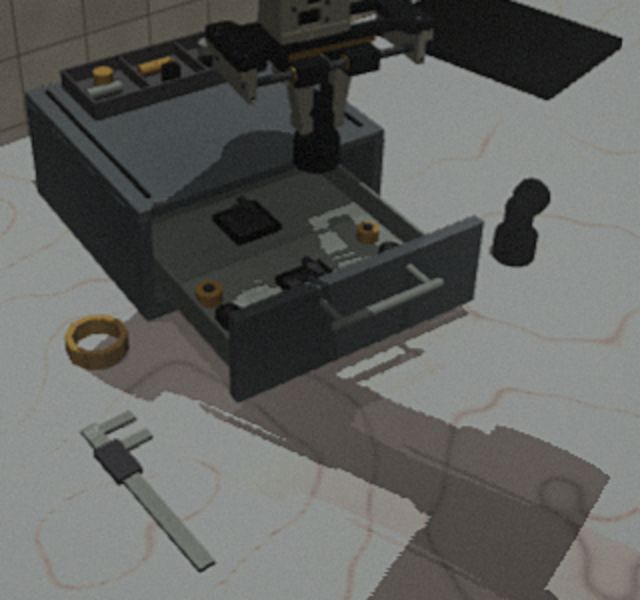

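The picture shows the cap upright between the fingers at (315,145), well clear of the empty holder at (300,272). The drawer is open and the bystanders have not moved. The cap is about 147 mm above its seat.

```bash
python3 -c "
from station import arm
print(arm.job_done())"
```

```text
the job is handed in; nothing more can be done
None
```

The drawer is fully open and the cap is off, held upright about 14.7 cm above its seat; it loosened counterclockwise seen from above, the other way hit the stop at about 15°, and the caliper, elbow and ring nut were not moved.

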